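# Clear the setting plate and swing the hand-rest brace home

## Task

Use the scraper block to sweep the four brass offcuts off the metal plate into the black catch tray at its end, keeping the fingers off the brass. Only once the plate is clear, swing the folded hand-rest brace by its red grip across the plate until it clicks fully home in its end detent, and let go. The scraper must end up standing upright on the bench beside the station; leave the red pliers and the wooden ring clamp where they are.

Things in the scene. Friction and masses are not known exactly. Their poses are not given: they have to be found in the camera images.
- plate: Setting station fixed to the bench: aluminium plate, black catch tray at its -y end, blue hinge bracket on its far side. Origin on the bench under the plate, z up. Plate top 30 mm high, x -70 to 70 between dark side rims (10 mm wide, tops 38 mm high), y -100 to 120 mm, no rim at the y ends. Bracket: x 80 to 175, y 36 to 112, 30 mm high.
- tray (a point): Centre of the tray's floor, 8 mm above the bench and 22 mm below the plate's top; axes as the plate's. The tray spans 180 mm in x and 120 mm in y (plate y -100 to -220); open to the plate on its +y side, the other walls 24 mm above the bench, 6 mm thick.
- brace (a joint): Angle (rad) of the hand-rest brace about its upright pin. 0: folded beside the plate, bar pointing along the plate's -y. Grows clockwise seen from above to its stop at 1.571, bar along the plate's -x, bridging the plate. Light friction, stays where left, except that from about 1.27 to 1.46 a spring ball pushes back (about 3 N at the grip); past 1.46 it snaps the bar onto the stop and holds it.
- brace_grip (a point): Middle of the brace's upright red grip, 165 mm from the pin axis, 78 mm above the bench: a round post 18 mm in diameter rising from the bar's top (50 mm) to 95 mm, with a ball end 22 mm across, its top at 107 mm. Can be pinched from above or pushed.
- brace_pivot (a point): Point on the brace's pin axis, 78 mm above the bench, at plate x 115, y 70 mm; axes as the plate's. The steel bar is 24 mm wide, 40 to 50 mm above the bench, and ends 190 mm from the pin; a wooden pad (40 mm wide, top 62 mm high) lies on it 45 to 113 mm from the pin; a 55 mm tail points the other way.
- scraper: Scraper block standing on the bench: pale wood with a black rubber shoe, 92 mm long (its x), 70 mm tall, wood 24 mm thick (its y), shoe 28 mm thick and 18 mm high. Origin at the centre of its underside, z up; 0.10 to 0.20 kg. To be gripped across its thickness from above.
- chip0: Brass bar offcut, 16 x 12 x 12 mm, about 18 g; sits on the plate at the start; origin at the centre of its underside (as it stands at the start)
- chip1: Brass bar offcut, 16 x 12 x 12 mm, about 18 g; sits on the plate at the start; origin at the centre of its underside (as it stands at the start)
- chip2: Brass casting button, an 18 mm tapered disc 9 mm tall with a 6 mm stub to 14 mm, about 18 g; sits on the plate at the start; origin at the centre of its underside (as it stands at the start)
- chip3: Brass casting button, an 18 mm tapered disc 9 mm tall with a 6 mm stub to 14 mm, about 18 g; sits on the plate at the start; origin at the centre of its underside (as it stands at the start)
- pliers: Red-handled pliers lying on the bench, 140 mm long along x, 60 mm wide, 13 mm high; bystander. Origin under the middle.
- ring_clamp: Wooden ring clamp lying on the bench, 140 mm long along x, 30 mm wide, 28 mm high; bystander. Origin under the middle.

How it is judged:
By the outcome, as a careful person would: the job done as asked, in the order asked, and still so for the second after the job is handed in, with the robot touching nothing.
It also fails if it takes over 67 s, if anything falls off the work surface, if the arm or the gripper's body presses on something with over 40 N, if the wrist force passes 120 N, or if a joint passes its speed limit or range.

## Robot

A 6-joint arm with a two-finger parallel gripper is mounted at the origin on the work surface. World frame = base frame: x ahead of the robot, y to its left, z up, the work surface at z = 0. Lengths are in mm, angles in rad, forces in N, time in s.
With the tool pointing down it reaches from about 275 to 750 mm from the base axis. Payload 10.2 kg.
Tool frame: the origin (TCP) lies between the finger pads; the fingertips stand 25 mm ahead of it and the grasp point (between the pads) lies 6 mm ahead of it; z points along the fingers, y is the line along which they close (so a half turn about z gives the same grasp; the last joint's range is limited). The gripper opens to 85 mm and grips with 20 to 120 N. Pads are 22 mm wide; open, the fingers measure 114 mm over their backs; the gripper's body (76 mm by 85 mm) begins 54 mm behind the grasp point. The pads swing forward as they close: fully open they stand 13 mm farther back than shut.
Start: joints at [-1.497, 0.313, 1.498, -0, 1.331, -0.223], TCP at [153.529, -502.056, 256.294] pointing down, gripper open.
Joint ranges: [-2.94, 2.94], [-0.97, 2.17], [0.19, 2.56], [-1.23, 4.37], [0.02, 3.11], [-2.88, 2.88]. Speed limits (rad/s): [2.39, 2.39, 3.01, 3.14, 3.14, 3.14].

## Interface

Orientations are given as a unit quaternion [w, x, y, z].
In Python, from rig import ctrl, eyes, finish_job gives the robot as it stands.
- The arm moves only by the tool step_arm, never from a script. Its argument "increments" is a list of rows, each an object of numbers: "dx", "dy", "dz": the shift along the tool's x, y, z in units of 25 mm (1.0 is 25 mm); "wx", "wy", "wz": the turn, a rotation vector about the tool's x, y, z in units of 6 degrees (1.0 is 6 degrees). A call has 1 to 5 rows; each row shifts and turns the commanded pose from where the row before left it, along the tool's axes as they then stand; what a row does not reach is not made up. A row lasts 1/10 s, in which the tool goes at most 50 mm and 8.59 degrees, less where a joint would pass 70% of its speed; a pose out of reach is approached as far as the arm can. A call is refused whole if a number of a shift passes 1 or a number of a turn 1, either way. A call with a gripper value outside its range is refused whole. "fingers" is the finger opening in mm, from 0 to 85.4, set as the call begins (left out, the last holds). The fingers move at their own pace and stop on an object; "squeeze" is the grip in N (left out, the last holds). Time passes only in rows, so rows that do not move let the fingers close. It gives the time, the measured TCP pose, the force, the opening and the grip force at its end, in the units of the state.
- ctrl.sense(): the state, without advancing time (a new reading comes with each control period).
- eyes.capture(name): name is "scene" or "top" or "wrist"; returns a dict with "frame" (384x512x3 uint8, blue, green, red), "fx", "fy", "cx", "cy" (pixels), "k1" (the pictures are not rectified: a ray, as slopes to the right and down, at radius r is drawn at 1 + k1 r^2 times it, then the intrinsics apply), "R" (3x3) and "t" (3): a world point X has camera coordinates R X + t; the wrist camera has in their place "tool_from_camera" (4x4, takes a point from camera to tool coordinates, whose origin is the TCP and whose axes are the flange's). Camera axes: x right, y down, z forward; pixel columns grow to the right and rows downward; lengths in mm; the calibration is good to about 2 mm. A picture is of the moment at which its call begins: read the wrist's pose just before it. There is no depth.
- finish_job(): hands the job in; it is judged then, once.
Trained networks look in the newest picture that a camera, given by its name, has taken for a name from the list of things; names that differ only in an ending like _2 or _b are one class to them, and where a whole thing is asked for, a point or a joint stands for the part that bears it (a point fixed in the world has none). Each returns a list of dicts, best first, with "p" (0 to 1); they miss things now and then, are a little off and sometimes report something else, mostly with a low value. They report only what shows in the picture. A call takes as long as a camera call.
- eyes.cut_out(camera, label): "mask" (384x512 bool, what is visible of it).
- eyes.landmark_of(camera, label): "point" ([x, y, z] in mm, in the coordinates of the camera as it stood for that picture, good to about 4 mm: a listed point, or the origin of a listed thing).
The state is a dict: "time_s": time; "joints": joint angles; "dq": joint speeds; "tau": joint torques, N m; "eef_pos": TCP position; "ee_rot": TCP orientation; "force": force on the tool from outside, world axes, zero at the start; "wrist_torque": the same for the moment, N m; "grip_width": opening from 0.0 (shut) to 1.0 (fully open); "grip_force": force on a finger pad.
Only numpy, scipy, OpenCV 4.12 (cv2) and the standard library are available. Lean on these libraries where they do the work, as an engineer would, in place of code of your own. Each camera call takes 0.05 s, during which the arm holds its last target. There are 200 camera calls.

## Working session

There is one attempt and no reset: what is moved stays moved. The work goes in short steps, Python scripts to look and compute and a tool call to move; the robot and the scene stay as the last step left them, time stands still between calls to the robot, and variables do not carry over. Pictures are saved under pics/ and viewed, at most 10 in all, crops included, and the job is handed in when it is done.

Besides the shell and the picture viewer there is one more tool, called after "Call:" as name(argument=value, ...), one argument or row to a line, values as JSON. step_arm: Moves the arm, as the interface text tells. Its arguments: {"type":"object","properties":{"increments":{"type":"array"},"fingers":{"type":"number"},"squeeze":{"type":"number"}},"required":["increments"]}

```bash
mkdir -p pics; cat > h.py <<'E'
import numpy as np, cv2
from rig import ctrl, eyes
from scipy.spatial.transform import Rotation as Ro
def toW(c,p,s=None):
    p=np.array(p)
    if 'R' in c: return np.array(c['R']).T@(p-np.array(c['t']))
    T=np.array(c['tool_from_camera']); q=T[:3,:3]@p+T[:3,3]
    w=s['ee_rot']; return Ro.from_quat([w[1],w[2],w[3],w[0]]).apply(q)+np.array(s['eef_pos'])
def look(cam,labels,save=None):
    s=ctrl.sense(); c=eyes.capture(cam)
    if save: cv2.imwrite('pics/'+save,c['frame'])
    for l in labels:
        for r in eyes.landmark_of(cam,l)[:4]:
            print(cam,l,round(r['p'],2),np.round(toW(c,r['point'],s),1))
    return s,c
E
python3 - <<'E'
from h import *
s=ctrl.sense();print(s)
for cam in('top','scene'):
    look(cam,['plate','tray','brace_grip','brace_pivot','scraper','chip0','chip2','pliers','ring_clamp'],cam+'0.png')
print(ctrl.sense()['time_s'])
E
```

```text
{'time_s': 0.0, 'joints': array([-1.49741423e+00,  3.13451963e-01,  1.49845083e+00, -1.24228053e-05,
        1.33098137e+00, -2.23407795e-01]), 'dq': array([-0.00109208,  0.00046653, -0.00051537, -0.00110114, -0.00111492,
       -0.00044784]), 'tau': array([-1.00289275e-03, -4.12261891e+01, -2.59745389e+01, -2.23380748e-04,
        4.12964364e-03, -1.04607957e-05]), 'eef_pos': array([ 153.50196547, -501.82094133,  255.72887246]), 'ee_rot': array([-6.44388235e-04,  9.89009236e-01,  1.47852341e-01,  4.23785632e-05]), 'force': array([-1.0696555 , -0.09919523,  0.10943173]), 'wrist_torque': array([ 0.0167294 , -0.01355564,  0.01510743]), 'grip_force': 0.0, 'grip_width': 0.9999345110606329}
top brace_grip 0.81 [ 599.7 -162.8   78.8]
top brace_pivot 0.82 [605.   -2.4  78.4]
top scraper 0.95 [448.4 252.2  -1.8]
top chip0 0.6 [ 466.  -112.8   30.9]
top chip0 0.59 [466.4 -51.8  33.6]
top chip0 0.56 [501.3 -54.8  34.3]
top chip0 0.56 [ 518.  -100.8   30.8]
top chip2 0.6 [ 466.  -112.8   30.9]
top chip2 0.59 [466.4 -51.8  33.6]
top chip2 0.56 [501.3 -54.8  34.3]
top chip2 0.56 [ 518.  -100.8   30.8]
top pliers 0.62 [ 6.262e+02  2.506e+02 -3.000e-01]
top ring_clamp 0.94 [5.316e+02 4.355e+02 3.000e-01]
scene plate 0.83 [494.1 -67.2  -2.4]
scene tray 0.83 [ 488.6 -225.3    8.9]
scene brace_grip 0.68 [ 594.7 -165.6   80.5]
scene brace_pivot 0.86 [603.9  -1.1  81.8]
scene scraper 0.73 [456.7 251.5  -1.4]
scene chip0 0.58 [464.7 -53.5  30.2]
scene chip0 0.58 [ 512.6 -101.2   32.2]
scene chip0 0.48 [502.9 -48.   29.1]
scene chip0 0.43 [535.1 437.8   2.6]
scene chip2 0.58 [464.7 -53.5  30.2]
scene chip2 0.58 [ 512.6 -101.2   32.2]
scene chip2 0.48 [502.9 -48.   29.1]
scene chip2 0.43 [535.1 437.8   2.6]
scene pliers 0.59 [6.287e+02 2.497e+02 6.000e-01]
scene pliers 0.49 [ 486.6 -222.8   12.1]
scene pliers 0.34 [455.3 252.7  -2.3]
1.0
```

View pics/top0.png

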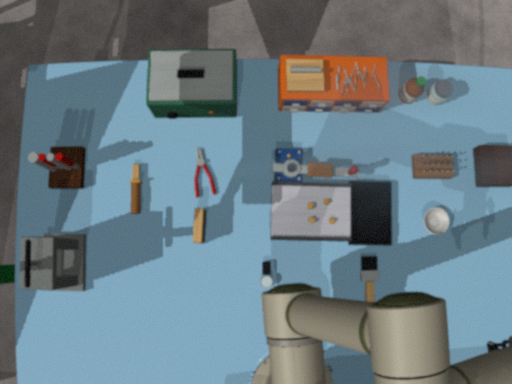

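View pics/scene0.png

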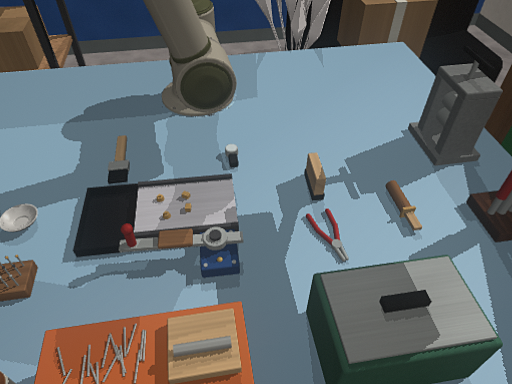

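The top view shows the plate at px (272-352, 183-240) and the tray to its right. The brace is folded along the far side with its grip at (352,170), and the scraper is at (200,225) with the pliers at (204,175). The scene view agrees. I'll square the tool up and fly over for a wrist view.

Call:
step_arm(
  increments=[
    {"wz":0.95},
    {"wz":0.95},
    {"wz":0.95},
    {"dx":0.62,"dy":-1},
    {"dx":0.62,"dy":-1},
  ],
)

```text
invalid input at $.increments[0]: expected keys dx, dy, dz, wx, wy, wz
```

Call:
step_arm(
  increments=[
    {"dx":0.62,"dy":-1},
    {"dx":0.62,"dy":-1},
    {"dx":0.62,"dy":-1},
    {"dx":0.62,"dy":-1},
    {"dx":0.62,"dy":-1},
  ],
)

```text
invalid input at $.increments[0]: expected keys dx, dy, dz, wx, wy, wz
```

Call:
step_arm(
  increments=[
    {"dx":0.62,"dy":-1},
    {"dx":0.62,"dy":-1},
    {"dx":0.62,"dy":-1},
    {"dx":0.62,"dy":-1},
    {"dx":0.62,"dy":-1},
  ],
)

```text
invalid input at $.increments[0]: expected keys dx, dy, dz, wx, wy, wz
```

Call:
step_arm(
  increments=[
    {"dx":0.62,"dy":-1,"dz":-1},
    {"dx":0.62,"dy":-1,"dz":-1},
    {"dx":0.62,"dy":-1,"dz":-1},
    {"dx":0.62,"dy":-1},
    {},
  ],
)

```text
invalid input at $.increments[0]: expected keys dx, dy, dz, wx, wy, wz
```

```bash
python3 - <<'E'
from h import *
s=ctrl.sense();print(s['eef_pos'],s['ee_rot'],s['joints'],s['time_s'])
s,c=look('wrist',['plate','tray','brace_grip','brace_pivot','chip0','scraper'],'w1.png')
E
```

```text
[ 153.52961128 -502.06385211  256.30899737] [ 2.33444014e-05  9.89007357e-01  1.47866316e-01 -4.90542928e-06] [-1.49739777e+00  3.12879510e-01  1.49768851e+00 -6.46948466e-06
  1.33097734e+00 -2.23420949e-01] 1.0
```

View pics/w1.png

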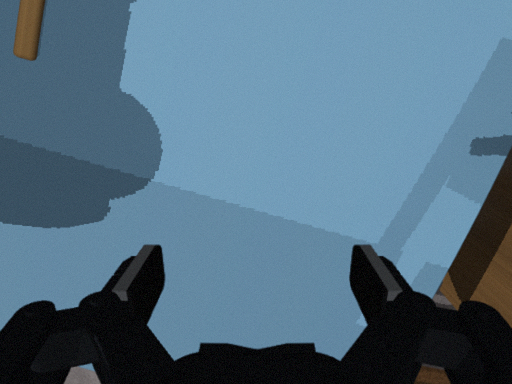

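The wrist view shows only bare bench, because the moves were refused (every row needs all six keys). I'll send them again.

Call:
step_arm(
  increments=[
    {"dx":0,"dy":0,"dz":0,"wx":0,"wy":0,"wz":0.95},
    {"dx":0,"dy":0,"dz":0,"wx":0,"wy":0,"wz":0.95},
    {"dx":0,"dy":0,"dz":0,"wx":0,"wy":0,"wz":0.95},
    {"dx":0.62,"dy":-1,"dz":0,"wx":0,"wy":0,"wz":0},
    {"dx":0.62,"dy":-1,"dz":0,"wx":0,"wy":0,"wz":0},
  ],
)

```text
time_s: 1.85
eef_pos: [184.7, -451.6, 256.0]
ee_rot: [-0.0, 1.0, -0.001, -0.0]
force: [2.0, 0.9, 0.1]
grip_width: 1.003
grip_force: 0.0
```

Call:
step_arm(
  increments=[
    {"dx":0.62,"dy":-1,"dz":0,"wx":0,"wy":0,"wz":0},
    {"dx":0.62,"dy":-1,"dz":0,"wx":0,"wy":0,"wz":0},
    {"dx":0.62,"dy":-1,"dz":0,"wx":0,"wy":0,"wz":0},
    {"dx":0.62,"dy":-1,"dz":0,"wx":0,"wy":0,"wz":0},
    {"dx":0.62,"dy":-1,"dz":0,"wx":0,"wy":0,"wz":0},
  ],
)

```text
time_s: 2.35
eef_pos: [262.8, -326.2, 256.4]
ee_rot: [0.0, 1.0, -0.001, 0.0]
force: [0.7, -0.2, 0.8]
grip_width: 1.002
grip_force: 0.0
```

Call:
step_arm(
  increments=[
    {"dx":0.62,"dy":-1,"dz":0,"wx":0,"wy":0,"wz":0},
    {"dx":0.62,"dy":-1,"dz":0,"wx":0,"wy":0,"wz":0},
    {"dx":0.62,"dy":-1,"dz":-1,"wx":0,"wy":0,"wz":0},
    {"dx":0.62,"dy":-1,"dz":-1,"wx":0,"wy":0,"wz":0},
    {"dx":0.62,"dy":-1,"dz":-1,"wx":0,"wy":0,"wz":0},
  ],
)

```text
time_s: 2.85
eef_pos: [340.4, -201.2, 332.4]
ee_rot: [0.0, 1.0, -0.001, 0.0]
force: [0.1, -1.1, -0.0]
grip_width: 0.997
grip_force: 0.0
```

Call:
step_arm(
  increments=[
    {"dx":0.62,"dy":-1,"dz":-1,"wx":0,"wy":0,"wz":0},
    {"dx":0.62,"dy":-1,"dz":-1,"wx":0,"wy":0,"wz":0},
    {"dx":0.62,"dy":-1,"dz":-1,"wx":0,"wy":0,"wz":0},
    {"dx":0,"dy":-1,"dz":0,"wx":0,"wy":0,"wz":0},
    {"dx":0,"dy":0,"dz":0,"wx":0,"wy":0,"wz":0},
  ],
)

```text
time_s: 3.35
eef_pos: [386.8, -100.5, 407.0]
ee_rot: [0.0, 1.0, 0.001, 0.001]
force: [0.8, -0.7, -0.8]
grip_width: 1.006
grip_force: 0.0
```

```bash
python3 - <<'E'
from h import *
s=ctrl.sense();print(s['eef_pos'],s['ee_rot'],s['joints'],s['time_s'])
s,c=look('wrist',['plate','tray','brace_grip','brace_pivot','chip0','scraper'],'w2.png')
E
```

```text
[ 386.84869611 -100.48878571  407.04354037] [2.44544781e-04 9.99999329e-01 8.20968476e-04 7.79682941e-04] [-5.49634176e-01 -3.96570357e-02  1.51894173e+00  4.00439095e-04
  1.66072310e+00  1.01955649e+00] 3.35
wrist plate 0.8 [492.4 -65.8   2.3]
wrist tray 0.72 [ 484.3 -222.7   10.2]
wrist brace_grip 0.38 [ 481.7 -223.3   11.8]
wrist chip0 0.68 [ 463.6 -110.5   25.9]
wrist chip0 0.65 [507.8 -52.2  26.5]
wrist chip0 0.57 [464.7 -52.3  29.4]
wrist scraper 0.64 [452.1 248.8  -0.9]
```

View pics/w2.png

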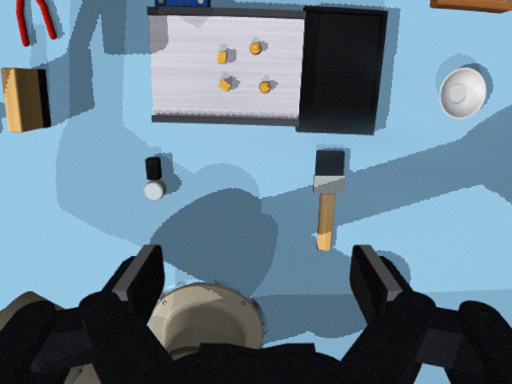

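The wrist view shows the plate interior at px (151-304, 15-125) and the four chips near (222,57), (255,48), (225,85) and (265,88). The tray is at (300-387, 10-133), and the scraper is at left (5-48, 68-130). Next I'll fit the plate pose and the scraper yaw.

```bash
cat >> h.py <<'E'
def pixW(c,uv,z,s=None):
    uv=np.atleast_2d(uv).astype(float)
    xd=(uv-[c['cx'],c['cy']])/[c['fx'],c['fy']]; x=xd.copy()
    for _ in range(20): x=xd/(1+c['k1']*(x**2).sum(1,keepdims=True))
    o=toW(c,[0,0,0],s); d=np.array([toW(c,[a,b,1],s)-o for a,b in x])
    return (o+d*((z-o[2])/d[:,2])[:,None])[:,:2]
def rect(mask,c,z,s=None):
    k=cv2.findContours(mask.astype(np.uint8),0,cv2.CHAIN_APPROX_NONE)[0]; k=max(k,key=cv2.contourArea)[:,0]
    r=cv2.minAreaRect(pixW(c,k,z,s).astype(np.float32)); return r,np.round(cv2.boxPoints(r),1).tolist()
E
python3 - <<'E'
from h import *
def plateint(f):
    h=cv2.cvtColor(f,cv2.COLOR_BGR2HSV); m=((h[...,1]<50)&(h[...,2]>130)).astype(np.uint8)
    return cv2.morphologyEx(cv2.morphologyEx(m,cv2.MORPH_OPEN,np.ones((3,3))),cv2.MORPH_CLOSE,np.ones((9,9)))
s=ctrl.sense();c=eyes.capture('wrist');f=c['frame']
m=plateint(f);m2=m*0;m2[5:130,140:310]=m[5:130,140:310]
print('wrist plate',rect(m2,c,30,s))
for r in eyes.cut_out('wrist','scraper')[:1]: print('w scr',r['p'],r['mask'].sum(),rect(r['mask'],c,70,s))
c=eyes.capture('top')
m=plateint(c['frame']);m2=m*0;m2[175:245,265:355]=m[175:245,265:355]
print('top plate',rect(m2,c,30))
for r in eyes.cut_out('top','scraper')[:1]: print('t scr',r['p'],r['mask'].sum(),rect(r['mask'],c,70))
for r in eyes.cut_out('top','brace_grip')[:1]: print('t brace',r['p'],r['mask'].sum(),rect(r['mask'],c,50))
E
```

```text
wrist plate (((491.1041564941406, -55.15265655517578), (219.927001953125, 138.3988037109375), 88.66600036621094), [[419.3999938964844, -163.5], [557.7000122070312, -166.6999969482422], [562.7999877929688, 53.20000076293945], [424.5, 56.400001525878906]])
w scr 0.56 2826 (((451.4193115234375, 227.96820068359375), (72.85022735595703, 91.72319030761719), 87.2640380859375), [[403.8999938964844, 193.8000030517578], [495.5, 189.39999389648438], [499.0, 262.20001220703125], [407.29998779296875, 266.5]])
top plate (((492.3900146484375, -54.06922912597656), (217.79527282714844, 135.87945556640625), 88.26313018798828), [[421.20001220703125, -160.89999389648438], [557.0, -165.0], [563.5999755859375, 52.70000076293945], [427.79998779296875, 56.79999923706055]])
t scr 0.57 411 (((450.9229431152344, 249.13583374023438), (31.919490814208984, 91.1441879272461), 86.97808074951172), [[404.6000061035156, 235.60000610351562], [495.6000061035156, 230.8000030517578], [497.29998779296875, 262.70001220703125], [406.29998779296875, 267.5]])
t brace 0.57 895 (((606.91650390625, -66.58494567871094), (241.94198608398438, 44.59360885620117), 89.86880493164062), [[584.2999877929688, -187.5], [628.9000244140625, -187.60000610351562], [629.5, 54.29999923706055], [584.9000244140625, 54.400001525878906]])
```

Call:
step_arm(
  increments=[
    {"dx":0.18,"dy":-1,"dz":0.7,"wx":0,"wy":0,"wz":0},
    {"dx":0.18,"dy":-1,"dz":0.7,"wx":0,"wy":0,"wz":0},
    {"dx":0.18,"dy":-1,"dz":0.7,"wx":0,"wy":0,"wz":0},
    {"dx":0.18,"dy":-1,"dz":0.7,"wx":0,"wy":0,"wz":0},
    {"dx":0.18,"dy":-1,"dz":0.7,"wx":0,"wy":0,"wz":0},
  ],
)

```text
time_s: 4.45
eef_pos: [409.4, 23.5, 318.2]
ee_rot: [0.0, 1.0, -0.001, 0.0]
force: [0.8, 0.1, 0.2]
grip_width: 0.998
grip_force: 0.0
```

Call:
step_arm(
  increments=[
    {"dx":0.18,"dy":-1,"dz":0.7,"wx":0,"wy":0,"wz":0},
    {"dx":0.18,"dy":-1,"dz":0.7,"wx":0,"wy":0,"wz":0},
    {"dx":0.18,"dy":-1,"dz":0.7,"wx":0,"wy":0,"wz":0},
    {"dx":0.18,"dy":-1,"dz":0.7,"wx":0,"wy":0,"wz":0},
    {"dx":0.18,"dy":-1,"dz":0.7,"wx":0,"wy":0,"wz":0},
  ],
)

```text
time_s: 4.95
eef_pos: [432.2, 148.5, 230.6]
ee_rot: [-0.0, 1.0, -0.001, 0.0]
force: [0.2, 0.3, -0.8]
grip_width: 1.0
grip_force: 0.0
```

Call:
step_arm(
  increments=[
    {"dx":0.18,"dy":-1,"dz":0.7,"wx":0,"wy":0,"wz":0},
    {"dx":0.18,"dy":-1,"dz":0.7,"wx":0,"wy":0,"wz":0},
    {"dx":0.18,"dy":-1,"dz":0.7,"wx":0,"wy":0,"wz":0},
    {"dx":0.18,"dy":-1,"dz":0.7,"wx":0,"wy":0,"wz":0},
    {"dx":0,"dy":0,"dz":0,"wx":0,"wy":0,"wz":0.48},
  ],
)

```text
time_s: 5.45
eef_pos: [449.5, 249.3, 158.9]
ee_rot: [0.0, 1.0, -0.025, -0.002]
force: [-0.4, -0.9, 0.6]
grip_width: 1.0
grip_force: 0.0
```

```bash
python3 - <<'E'
from h import *
s=ctrl.sense();print(s['eef_pos'],s['ee_rot'],s['joints'],s['time_s'])
s,c=look('wrist',['scraper'],'w3.png')
for r in eyes.cut_out('wrist','scraper')[:1]: print(r['p'],rect(r['mask'],c,70,s))
E
```

```text
[449.45947312 249.25994031 158.90707042] [ 3.50932520e-04  9.99682053e-01 -2.51476364e-02 -1.80728994e-03] [2.77898629e-01 3.89863437e-01 1.66066342e+00 4.59970051e-04
 1.09472516e+00 1.89878407e+00] 5.45
wrist scraper 0.77 [452.5 253.3  -1.6]
0.88 (((456.1868896484375, 252.75180053710938), (24.88591957092285, 97.91747283935547), 87.16567993164062), [[406.70001220703125, 242.6999969482422], [504.5, 237.89999389648438], [505.70001220703125, 262.79998779296875], [407.8999938964844, 267.6000061035156]])
```

View pics/w3.png

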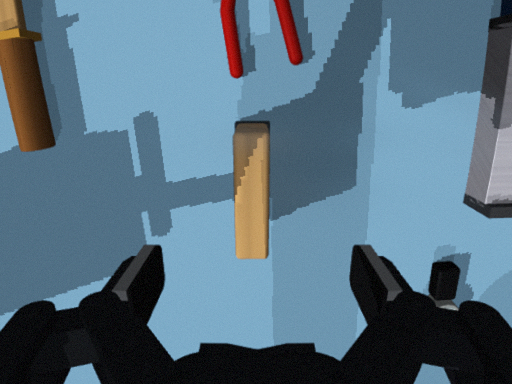

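The wrist view shows the scraper at px (234-270, 122-258), centred between the fingers and aligned with them. Next I'll lower and grip it.

Call:
step_arm(
  increments=[
    {"dx":0.1,"dy":-0.14,"dz":0.82,"wx":0,"wy":0,"wz":0},
    {"dx":0,"dy":0,"dz":0.82,"wx":0,"wy":0,"wz":0},
    {"dx":0,"dy":0,"dz":0.82,"wx":0,"wy":0,"wz":0},
    {"dx":0,"dy":0,"dz":0.82,"wx":0,"wy":0,"wz":0},
    {"dx":0,"dy":0,"dz":0.82,"wx":0,"wy":0,"wz":0},
  ],
)

```text
time_s: 6.1
eef_pos: [453.4, 250.4, 58.6]
ee_rot: [-0.0, 1.0, -0.026, 0.001]
force: [-0.3, 0.5, 0.0]
grip_width: 1.0
grip_force: 0.0
```

Call:
step_arm(
  increments=[
    {"dx":0,"dy":0,"dz":0,"wx":0,"wy":0,"wz":0},
    {"dx":0,"dy":0,"dz":0,"wx":0,"wy":0,"wz":0},
    {"dx":0,"dy":0,"dz":0,"wx":0,"wy":0,"wz":0},
    {"dx":0,"dy":0,"dz":0,"wx":0,"wy":0,"wz":0},
    {"dx":0,"dy":0,"dz":0,"wx":0,"wy":0,"wz":0},
  ],
  fingers=0,
  squeeze=60,
)

```text
time_s: 6.6
eef_pos: [453.3, 250.9, 59.6]
ee_rot: [-0.0, 1.0, -0.026, 0.001]
force: [-0.6, -0.4, 3.2]
grip_width: 0.268
grip_force: 62.5
```

Call:
step_arm(
  increments=[
    {"dx":0,"dy":0,"dz":0,"wx":0,"wy":0,"wz":0},
    {"dx":0,"dy":0,"dz":0,"wx":0,"wy":0,"wz":0},
    {"dx":0,"dy":0,"dz":0,"wx":0,"wy":0,"wz":0},
    {"dx":0,"dy":0,"dz":0,"wx":0,"wy":0,"wz":0},
  ],
)

```text
time_s: 7.0
eef_pos: [453.3, 250.9, 59.6]
ee_rot: [-0.0, 1.0, -0.026, 0.001]
force: [-0.9, -0.5, 6.4]
grip_width: 0.274
grip_force: 62.7
```

Call:
step_arm(
  increments=[
    {"dx":0,"dy":0,"dz":-0.5,"wx":0,"wy":0,"wz":0},
    {"dx":0,"dy":0,"dz":-0.9,"wx":0,"wy":0,"wz":0},
    {"dx":0,"dy":0,"dz":-0.9,"wx":0,"wy":0,"wz":0},
    {"dx":0.21,"dy":0.98,"dz":-0.5,"wx":0,"wy":0,"wz":0},
    {"dx":0.21,"dy":0.98,"dz":0,"wx":0,"wy":0,"wz":0},
  ],
)

```text
time_s: 7.5
eef_pos: [461.6, 201.2, 131.2]
ee_rot: [-0.0, 1.0, -0.025, 0.002]
force: [-0.0, -0.9, -1.4]
grip_width: 0.268
grip_force: 61.7
```

Call:
step_arm(
  increments=[
    {"dx":0.21,"dy":0.98,"dz":0,"wx":0,"wy":0,"wz":0},
    {"dx":0.21,"dy":0.98,"dz":0,"wx":0,"wy":0,"wz":0},
    {"dx":0.21,"dy":0.98,"dz":0,"wx":0,"wy":0,"wz":0},
    {"dx":0.21,"dy":0.98,"dz":0,"wx":0,"wy":0,"wz":0},
    {"dx":0.21,"dy":0.98,"dz":0,"wx":0,"wy":0,"wz":0},
  ],
)

```text
time_s: 8.0
eef_pos: [480.8, 76.6, 129.5]
ee_rot: [0.0, 1.0, -0.026, 0.0]
force: [-0.2, 0.6, -1.2]
grip_width: 0.276
grip_force: 61.7
```

Call:
step_arm(
  increments=[
    {"dx":0.21,"dy":0.98,"dz":0,"wx":0,"wy":0,"wz":0},
    {"dx":0.21,"dy":0.98,"dz":0,"wx":0,"wy":0,"wz":0},
    {"dx":0.21,"dy":0.98,"dz":0,"wx":0,"wy":0,"wz":0},
    {"dx":0,"dy":0,"dz":0.6,"wx":0,"wy":0,"wz":-0.24},
    {"dx":0,"dy":0,"dz":0.4,"wx":0,"wy":0,"wz":0},
  ],
)

```text
time_s: 8.5
eef_pos: [492.5, 3.0, 103.7]
ee_rot: [-0.0, 1.0, -0.014, -0.0]
force: [0.2, 0.5, -1.2]
grip_width: 0.271
grip_force: 61.7
```

```bash
python3 - <<'E'
from h import *
s,c=look('scene',['scraper'],'s2.png')
print(s['eef_pos'],s['ee_rot'],s['force'],s['grip_width'],s['time_s'])
look('top',['scraper','chip0'])
E
```

```text
scene scraper 0.58 [496.2   3.1  40.5]
[492.53042528   2.97440502 103.70572335] [-3.62922404e-05  9.99904828e-01 -1.37960924e-02 -3.33484533e-05] [ 0.21697843  0.46577386 -1.24472965] 0.2708501922293304 8.5
```

View pics/s2.png

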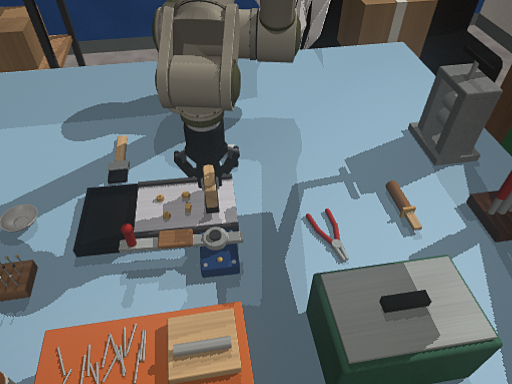

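The scene view shows the scraper held upright over the +y end of the plate (px 210,190), with all four chips between it and the tray. Now I'll lower it onto the plate.

Call:
step_arm(
  increments=[
    {"dx":0,"dy":0,"dz":0.2,"wx":0,"wy":0,"wz":0},
    {"dx":0,"dy":0,"dz":0.2,"wx":0,"wy":0,"wz":0},
    {"dx":0,"dy":0,"dz":0.08,"wx":0,"wy":0,"wz":0},
    {"dx":0,"dy":0,"dz":0,"wx":0,"wy":0,"wz":0},
    {"dx":0,"dy":0,"dz":0,"wx":0,"wy":0,"wz":0},
  ],
)

```text
time_s: 9.25
eef_pos: [492.7, 3.4, 91.8]
ee_rot: [-0.0, 1.0, -0.013, 0.0]
force: [0.1, -0.1, -1.1]
grip_width: 0.273
grip_force: 61.7
```

Call:
step_arm(
  increments=[
    {"dx":0,"dy":0,"dz":0.04,"wx":0,"wy":0,"wz":0},
    {"dx":0,"dy":0,"dz":0,"wx":0,"wy":0,"wz":0},
  ],
)

```text
time_s: 9.45
eef_pos: [492.7, 3.4, 90.8]
ee_rot: [-0.0, 1.0, -0.013, 0.0]
force: [0.0, 0.0, -1.6]
grip_width: 0.269
grip_force: 61.7
```

Call:
step_arm(
  increments=[
    {"dx":0,"dy":0,"dz":0.04,"wx":0,"wy":0,"wz":0},
    {"dx":0,"dy":0,"dz":0,"wx":0,"wy":0,"wz":0},
  ],
)

```text
time_s: 9.65
eef_pos: [492.6, 3.4, 89.7]
ee_rot: [-0.0, 1.0, -0.013, -0.0]
force: [0.1, 0.3, -1.8]
grip_width: 0.275
grip_force: 61.7
```

Call:
step_arm(
  increments=[
    {"dx":0,"dy":0.3,"dz":0,"wx":0,"wy":0,"wz":0},
    {"dx":0,"dy":0.35,"dz":0,"wx":0,"wy":0,"wz":0},
    {"dx":0,"dy":0.35,"dz":0,"wx":0,"wy":0,"wz":0},
    {"dx":0,"dy":0.35,"dz":0,"wx":0,"wy":0,"wz":0},
    {"dx":0,"dy":0.35,"dz":0,"wx":0,"wy":0,"wz":0},
  ],
)

```text
time_s: 10.15
eef_pos: [491.5, -40.0, 89.8]
ee_rot: [-0.0, 1.0, -0.014, 0.0]
force: [-0.3, 0.5, -1.3]
grip_width: 0.269
grip_force: 61.7
```

Call:
step_arm(
  increments=[
    {"dx":0,"dy":0.35,"dz":0,"wx":0,"wy":0,"wz":0},
    {"dx":0,"dy":0.35,"dz":0,"wx":0,"wy":0,"wz":0},
    {"dx":0,"dy":0.35,"dz":0,"wx":0,"wy":0,"wz":0},
    {"dx":0,"dy":0.35,"dz":0,"wx":0,"wy":0,"wz":0},
    {"dx":0,"dy":0.35,"dz":0,"wx":0,"wy":0,"wz":0},
  ],
)

```text
time_s: 10.65
eef_pos: [490.3, -83.5, 89.8]
ee_rot: [-0.0, 1.0, -0.013, 0.0]
force: [0.2, 1.0, -1.5]
grip_width: 0.273
grip_force: 61.7
```

Call:
step_arm(
  increments=[
    {"dx":0,"dy":0.35,"dz":0,"wx":0,"wy":0,"wz":0},
    {"dx":0,"dy":0.35,"dz":0,"wx":0,"wy":0,"wz":0},
    {"dx":0,"dy":0.35,"dz":0,"wx":0,"wy":0,"wz":0},
    {"dx":0,"dy":0.35,"dz":0,"wx":0,"wy":0,"wz":0},
    {"dx":0,"dy":0.35,"dz":0,"wx":0,"wy":0,"wz":0},
  ],
)

```text
time_s: 11.15
eef_pos: [489.2, -127.3, 89.8]
ee_rot: [0.0, 1.0, -0.013, 0.0]
force: [0.3, 1.2, -1.2]
grip_width: 0.274
grip_force: 61.7
```

```bash
python3 - <<'E'
from h import *
s,c=look('scene',['scraper','chip0'],'s3.png')
print(s['eef_pos'],s['force'])
look('top',['chip0'])
cv2.imwrite('pics/s3c.png',cv2.resize(c['frame'][150:290,50:270],None,fx=3,fy=3))
E
```

```text
scene scraper 0.83 [ 490.3 -130.    27.3]
scene chip0 0.6 [ 516.  -154.1   30.1]
scene chip0 0.39 [ 499.3 -146.3   29.3]
[ 489.1546026  -127.27445813   89.80572268] [ 0.31847097  1.15235753 -1.22155399]
```

View pics/s3c.png

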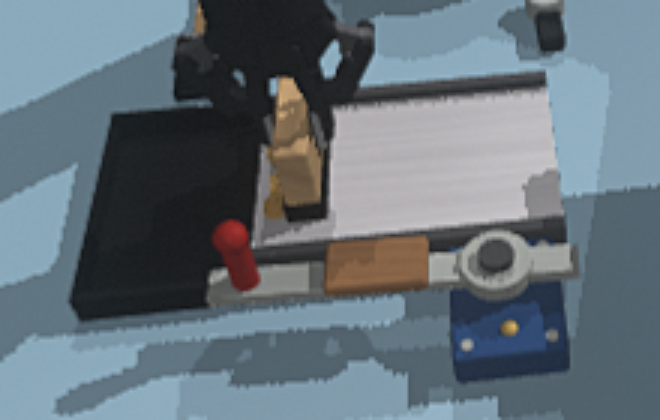

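The crop shows the scraper near the tray end with the plate behind it empty. At least one chip is ahead of it at crop px (272,200). I'll keep sweeping over the edge.

Call:
step_arm(
  increments=[
    {"dx":0,"dy":0.3,"dz":0,"wx":0,"wy":0,"wz":0},
    {"dx":0,"dy":0.3,"dz":0,"wx":0,"wy":0,"wz":0},
    {"dx":0,"dy":0.3,"dz":0,"wx":0,"wy":0,"wz":0},
    {"dx":0,"dy":0.3,"dz":0,"wx":0,"wy":0,"wz":0},
    {"dx":0,"dy":0.3,"dz":0,"wx":0,"wy":0,"wz":0},
  ],
)

```text
time_s: 11.9
eef_pos: [488.2, -164.9, 89.8]
ee_rot: [0.0, 1.0, -0.014, 0.0]
force: [-0.5, -0.0, -0.8]
grip_width: 0.272
grip_force: 61.7
```

Call:
step_arm(
  increments=[
    {"dx":0,"dy":0.3,"dz":0,"wx":0,"wy":0,"wz":0},
    {"dx":0,"dy":0.3,"dz":0,"wx":0,"wy":0,"wz":0},
    {"dx":0,"dy":0.3,"dz":0,"wx":0,"wy":0,"wz":0},
    {"dx":0,"dy":0.3,"dz":0,"wx":0,"wy":0,"wz":0},
    {"dx":0,"dy":0.3,"dz":0,"wx":0,"wy":0,"wz":0},
  ],
)

```text
time_s: 12.4
eef_pos: [487.2, -202.1, 89.8]
ee_rot: [0.0, 1.0, -0.013, 0.0]
force: [-1.0, -0.4, -0.5]
grip_width: 0.269
grip_force: 61.7
```

Call:
step_arm(
  increments=[
    {"dx":0,"dy":0,"dz":0,"wx":0,"wy":0,"wz":0},
    {"dx":0,"dy":0,"dz":-0.7,"wx":0,"wy":0,"wz":0},
    {"dx":0,"dy":0,"dz":-1,"wx":0,"wy":0,"wz":0},
    {"dx":0,"dy":0,"dz":-1,"wx":0,"wy":0,"wz":0},
    {"dx":-0.4,"dy":-1,"dz":-0.8,"wx":0,"wy":0,"wz":0},
  ],
)

```text
time_s: 12.9
eef_pos: [478.4, -177.6, 178.6]
ee_rot: [0.001, 1.0, -0.014, 0.001]
force: [-1.1, -0.9, -1.4]
grip_width: 0.27
grip_force: 61.8
```

```bash
python3 - <<'E'
from h import *
s,c=look('scene',['scraper','chip0'])
print(s['eef_pos'],s['force'])
c1=eyes.capture('wrist')['frame']; look('wrist',['chip0'])
a=cv2.resize(c['frame'][150:290,50:250],None,fx=2.8,fy=2.8)
cv2.imwrite('pics/s4.png',cv2.resize(np.hstack([a,cv2.resize(c1,(560,392))]),(800,280)))
E
```

```text
scene scraper 0.88 [ 482.3 -175.   115.7]
scene chip0 0.58 [ 468.1 -198.7   19.9]
scene chip0 0.53 [ 454.2 -176.3   16.9]
scene chip0 0.52 [ 501.3 -181.    13.8]
[ 478.44931528 -177.64230159  178.64168666] [-1.14112636 -0.85382634 -1.43025617]
wrist chip0 0.63 [ 530.2 -187.6   14.1]
wrist chip0 0.43 [ 503.7 -183.    13.1]
```

View pics/s4.png

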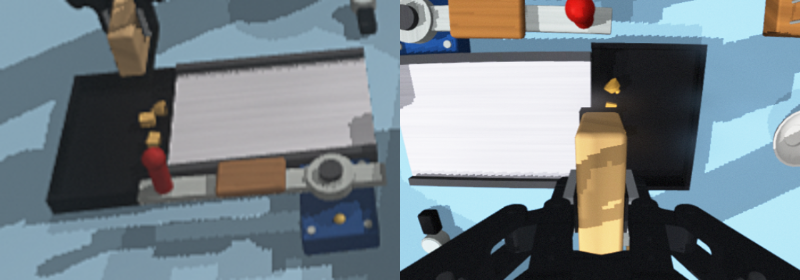

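The pictures show a clear plate. The scene view shows chips in the tray near left-panel px (155,110), and the wrist view shows the others at right-panel (612,88). All four are in the tray, at world x of about 454, 468, 502 and 530. Next I'll carry the scraper to a free spot beyond the +y end of the plate.

Call:
step_arm(
  increments=[
    {"dx":0,"dy":-1,"dz":0,"wx":0,"wy":0,"wz":0},
    {"dx":0,"dy":-1,"dz":0,"wx":0,"wy":0,"wz":0},
    {"dx":0,"dy":-1,"dz":0,"wx":0,"wy":0,"wz":0},
    {"dx":0,"dy":-1,"dz":0,"wx":0,"wy":0,"wz":0},
    {"dx":0,"dy":-1,"dz":0,"wx":0,"wy":0,"wz":0},
  ],
)

```text
time_s: 13.7
eef_pos: [481.1, -50.7, 176.4]
ee_rot: [-0.0, 1.0, -0.014, -0.001]
force: [0.6, 0.2, -1.0]
grip_width: 0.274
grip_force: 61.7
```

Call:
step_arm(
  increments=[
    {"dx":0,"dy":-1,"dz":0,"wx":0,"wy":0,"wz":0},
    {"dx":0,"dy":-1,"dz":0,"wx":0,"wy":0,"wz":0},
    {"dx":0,"dy":-1,"dz":0,"wx":0,"wy":0,"wz":0},
    {"dx":0,"dy":-1,"dz":0,"wx":0,"wy":0,"wz":0},
    {"dx":0,"dy":-1,"dz":0,"wx":0,"wy":0,"wz":0},
  ],
)

```text
time_s: 14.2
eef_pos: [484.6, 74.3, 176.4]
ee_rot: [-0.0, 1.0, -0.014, -0.001]
force: [-0.1, -0.3, -1.8]
grip_width: 0.27
grip_force: 61.7
```

Call:
step_arm(
  increments=[
    {"dx":0,"dy":-1,"dz":0,"wx":0,"wy":0,"wz":0},
    {"dx":0,"dy":-1,"dz":0,"wx":0,"wy":0,"wz":0},
    {"dx":0,"dy":-1,"dz":0,"wx":0,"wy":0,"wz":0},
    {"dx":0,"dy":0,"dz":0.8,"wx":0,"wy":0,"wz":0},
    {"dx":0,"dy":0,"dz":1,"wx":0,"wy":0,"wz":0},
  ],
)

```text
time_s: 14.7
eef_pos: [487.1, 149.0, 131.5]
ee_rot: [0.0, 1.0, -0.013, 0.0]
force: [0.4, 0.7, -1.0]
grip_width: 0.277
grip_force: 61.7
```

Call:
step_arm(
  increments=[
    {"dx":0,"dy":0,"dz":1,"wx":0,"wy":0,"wz":0},
    {"dx":0,"dy":0,"dz":1,"wx":0,"wy":0,"wz":0},
    {"dx":0,"dy":0,"dz":0.6,"wx":0,"wy":0,"wz":0},
    {"dx":0,"dy":0,"dz":0.1,"wx":0,"wy":0,"wz":0},
    {"dx":0,"dy":0,"dz":0,"wx":0,"wy":0,"wz":0},
  ],
)

```text
time_s: 15.2
eef_pos: [486.6, 148.4, 64.4]
ee_rot: [0.0, 1.0, -0.014, -0.001]
force: [-0.6, -1.6, -1.1]
grip_width: 0.272
grip_force: 61.7
```

Call:
step_arm(
  increments=[
    {"dx":0,"dy":0,"dz":0.15,"wx":0,"wy":0,"wz":0},
    {"dx":0,"dy":0,"dz":0,"wx":0,"wy":0,"wz":0},
  ],
)

```text
time_s: 15.4
eef_pos: [486.7, 148.6, 61.3]
ee_rot: [-0.0, 1.0, -0.013, 0.0]
force: [0.1, -0.2, -1.1]
grip_width: 0.271
grip_force: 61.7
```

Call:
step_arm(
  increments=[
    {"dx":0,"dy":0,"dz":0.06,"wx":0,"wy":0,"wz":0},
    {"dx":0,"dy":0,"dz":0,"wx":0,"wy":0,"wz":0},
  ],
)

```text
time_s: 15.6
eef_pos: [486.6, 148.6, 59.7]
ee_rot: [-0.0, 1.0, -0.013, 0.0]
force: [0.1, -0.2, -1.5]
grip_width: 0.271
grip_force: 61.7
```

Call:
step_arm(
  increments=[
    {"dx":0,"dy":0,"dz":0.03,"wx":0,"wy":0,"wz":0},
    {"dx":0,"dy":0,"dz":0,"wx":0,"wy":0,"wz":0},
  ],
)

```text
time_s: 15.8
eef_pos: [486.6, 148.7, 59.6]
ee_rot: [0.0, 1.0, -0.013, 0.0]
force: [-3.9, 0.2, 7.3]
grip_width: 0.274
grip_force: 63.0
```

Call:
step_arm(
  increments=[
    {"dx":0,"dy":0,"dz":0.03,"wx":0,"wy":0,"wz":0},
    {"dx":0,"dy":0,"dz":0,"wx":0,"wy":0,"wz":0},
  ],
)

```text
time_s: 16.0
eef_pos: [486.6, 148.7, 59.6]
ee_rot: [0.0, 1.0, -0.013, 0.0]
force: [-8.1, -1.5, 15.3]
grip_width: 0.274
grip_force: 64.2
```

Call:
step_arm(
  increments=[
    {"dx":0,"dy":0,"dz":-0.05,"wx":0,"wy":0,"wz":0},
  ],
)

```text
time_s: 16.1
eef_pos: [486.7, 148.7, 60.0]
ee_rot: [-0.0, 1.0, -0.013, 0.0]
force: [0.4, 0.5, -1.2]
grip_width: 0.27
grip_force: 61.7
```

Call:
step_arm(
  increments=[
    {"dx":0,"dy":0,"dz":0,"wx":0,"wy":0,"wz":0},
    {"dx":0,"dy":0,"dz":0,"wx":0,"wy":0,"wz":0},
    {"dx":0,"dy":0,"dz":0,"wx":0,"wy":0,"wz":0},
    {"dx":0,"dy":0,"dz":0,"wx":0,"wy":0,"wz":0},
    {"dx":0,"dy":0,"dz":0,"wx":0,"wy":0,"wz":0},
  ],
  fingers=70,
)

```text
time_s: 16.6
eef_pos: [486.5, 148.6, 59.2]
ee_rot: [-0.0, 1.0, -0.013, -0.0]
force: [0.3, 0.9, 0.0]
grip_width: 0.817
grip_force: 0.0
```

Call:
step_arm(
  increments=[
    {"dx":0,"dy":0,"dz":-0.4,"wx":0,"wy":0,"wz":0},
    {"dx":0,"dy":0,"dz":-0.9,"wx":0,"wy":0,"wz":0},
    {"dx":0,"dy":0,"dz":-1,"wx":0,"wy":0,"wz":0},
    {"dx":0,"dy":0,"dz":-1,"wx":0,"wy":0,"wz":0},
    {"dx":0,"dy":0,"dz":-1,"wx":0,"wy":0,"wz":0},
  ],
)

```text
time_s: 17.1
eef_pos: [486.5, 148.6, 168.6]
ee_rot: [-0.0, 1.0, -0.013, 0.0]
force: [0.7, -0.8, -0.5]
grip_width: 0.819
grip_force: 0.0
```

Call:
step_arm(
  increments=[
    {"dx":0,"dy":0,"dz":-1,"wx":0,"wy":0,"wz":-1},
    {"dx":0,"dy":0,"dz":-1,"wx":0,"wy":0,"wz":-1},
    {"dx":0,"dy":0,"dz":-0.7,"wx":0,"wy":0,"wz":-1},
    {"dx":0,"dy":0,"dz":0,"wx":0,"wy":0,"wz":-1},
    {"dx":0,"dy":0,"dz":0,"wx":0,"wy":0,"wz":-1},
  ],
)

```text
time_s: 17.6
eef_pos: [486.6, 148.7, 235.6]
ee_rot: [0.0, 0.969, 0.248, 0.001]
force: [0.2, -0.6, -0.2]
grip_width: 0.82
grip_force: 0.0
```

Call:
step_arm(
  increments=[
    {"dx":0,"dy":0,"dz":0,"wx":0,"wy":0,"wz":-1},
    {"dx":0,"dy":0,"dz":0,"wx":0,"wy":0,"wz":-1},
    {"dx":0,"dy":0,"dz":0,"wx":0,"wy":0,"wz":-1},
    {"dx":0,"dy":0,"dz":0,"wx":0,"wy":0,"wz":-1},
    {"dx":0,"dy":0,"dz":0,"wx":0,"wy":0,"wz":-1},
  ],
)

```text
time_s: 18.1
eef_pos: [486.4, 148.6, 235.0]
ee_rot: [0.0, 0.872, 0.49, 0.0]
force: [0.1, -0.0, -0.4]
grip_width: 0.82
grip_force: 0.0
```

Call:
step_arm(
  increments=[
    {"dx":0,"dy":0,"dz":0,"wx":0,"wy":0,"wz":-1},
    {"dx":0,"dy":0,"dz":0,"wx":0,"wy":0,"wz":-1},
    {"dx":0,"dy":0,"dz":0,"wx":0,"wy":0,"wz":-1},
    {"dx":0,"dy":0,"dz":0,"wx":0,"wy":0,"wz":-1},
    {"dx":0,"dy":0,"dz":0,"wx":0,"wy":0,"wz":-1},
  ],
)

```text
time_s: 18.6
eef_pos: [486.4, 148.7, 235.0]
ee_rot: [0.0, 0.715, 0.699, 0.0]
force: [-0.3, -0.9, 0.4]
grip_width: 0.819
grip_force: 0.0
```

```bash
python3 - <<'E'
from h import *
s,c=look('scene',['scraper','chip0','brace_grip','brace_pivot'],'s5.png')
print(s['eef_pos'],s['ee_rot'],s['joints'],s['time_s'])
look('top',['scraper','chip0','brace_grip','brace_pivot'])
look('wrist',['plate','brace_pivot'])
E
```

```text
scene scraper 0.59 [490.4 149.2  -4.9]
scene chip0 0.52 [ 470.1 -196.    21. ]
scene chip0 0.52 [ 502.9 -179.2   13.5]
scene chip0 0.51 [ 456.1 -180.    17.1]
scene brace_grip 0.97 [ 594.9 -163.1   79.3]
[486.4219595 148.6596961 235.044185 ] [1.65079841e-04 7.15004636e-01 6.99119654e-01 2.31531169e-04] [6.58866212e-02 2.94346828e-01 1.57985252e+00 5.29099059e-05
 1.26682684e+00 8.83360294e-02] 18.6
top scraper 0.37 [ 459.5 -183.7   18.7]
top chip0 0.6 [ 534.5 -189.1   18. ]
top chip0 0.55 [ 499.5 -182.1   20. ]
top chip0 0.46 [ 458.8 -180.2   16.9]
top chip0 0.35 [ 466.9 -198.    23.9]
top brace_grip 0.78 [ 600.  -158.9   79.4]
top brace_pivot 0.9 [604.    1.1  79.8]
wrist plate 0.9 [494.6 -65.4  -6. ]
```

All four chips are in the tray, and the scraper is standing at (488,149). Next I'll go to look at the brace grip.

Call:
step_arm(
  increments=[
    {"dx":-1,"dy":0.23,"dz":0,"wx":0,"wy":0,"wz":0},
    {"dx":-1,"dy":0.23,"dz":0,"wx":0,"wy":0,"wz":0},
    {"dx":-1,"dy":0.23,"dz":0,"wx":0,"wy":0,"wz":0},
    {"dx":-1,"dy":0.23,"dz":0,"wx":0,"wy":0,"wz":0},
    {"dx":-1,"dy":0.23,"dz":0,"wx":0,"wy":0,"wz":0},
  ],
)

```text
time_s: 19.75
eef_pos: [512.1, 21.9, 234.3]
ee_rot: [0.0, 0.717, 0.697, 0.0]
force: [0.7, -0.1, 0.1]
grip_width: 0.819
grip_force: 0.0
```

Call:
step_arm(
  increments=[
    {"dx":-1,"dy":0.23,"dz":0,"wx":0,"wy":0,"wz":0},
    {"dx":-1,"dy":0.23,"dz":0,"wx":0,"wy":0,"wz":0},
    {"dx":-1,"dy":0.23,"dz":0,"wx":0,"wy":0,"wz":0},
    {"dx":-1,"dy":0.23,"dz":0,"wx":0,"wy":0,"wz":0},
    {"dx":-1,"dy":0.23,"dz":0,"wx":0,"wy":0,"wz":0},
  ],
)

```text
time_s: 20.25
eef_pos: [537.5, -103.9, 234.3]
ee_rot: [-0.0, 0.717, 0.697, 0.0]
force: [0.5, -0.6, 0.5]
grip_width: 0.822
grip_force: 0.0
```

Call:
step_arm(
  increments=[
    {"dx":-1,"dy":0.23,"dz":0,"wx":0,"wy":0,"wz":0},
    {"dx":-1,"dy":0.23,"dz":0,"wx":0,"wy":0,"wz":0},
    {"dx":-1,"dy":0.23,"dz":0,"wx":0,"wy":0,"wz":0},
    {"dx":-1,"dy":0.23,"dz":0,"wx":0,"wy":0,"wz":0},
    {"dx":0,"dy":0.23,"dz":0,"wx":0,"wy":0,"wz":0},
  ],
)

```text
time_s: 20.75
eef_pos: [563.3, -206.1, 233.9]
ee_rot: [0.0, 0.718, 0.696, -0.0]
force: [0.8, 0.5, -0.0]
grip_width: 0.821
grip_force: 0.0
```

```bash
python3 - <<'E'
from h import *
s,c=look('wrist',['brace_grip','brace_pivot','tray','chip0'],'w6.png')
print(s['eef_pos'],s['ee_rot'],s['joints'],s['time_s'])
h=cv2.cvtColor(c['frame'],cv2.COLOR_BGR2HSV); m=((h[...,0]<8)|(h[...,0]>172))&(h[...,1]>160)&(h[...,2]>80)
n,l,st,ce=cv2.connectedComponentsWithStats(m.astype(np.uint8))
for i in np.argsort(-st[1:,4])[:3]+1: print(st[i],ce[i],pixW(c,ce[i],96,s),pixW(c,ce[i],78,s))
E
```

```text
wrist brace_grip 0.68 [ 599.9 -164.5   76.9]
wrist tray 0.62 [ 478.8 -221.6   10.5]
wrist chip0 0.63 [ 467.5 -193.7   19.7]
wrist chip0 0.56 [ 503.2 -183.3   14.5]
wrist chip0 0.54 [ 531.  -188.4   16. ]
wrist chip0 0.52 [ 455.2 -176.6   14.2]
[ 563.30861287 -206.11293741  233.9130437 ] [ 4.21587042e-05  7.17634108e-01  6.96420295e-01 -2.41933571e-04] [-5.45697844e-01  4.95201474e-01  1.29153060e+00 -5.01135088e-04
  1.35490092e+00 -5.15588491e-01] 20.75
[283 115  27  22 439] [295.25512528 125.48747153] [[ 594.22191362 -159.78034855]] [[ 596.26483886 -161.88206794]]
[498 152   5   6  10] [500.2 154.5] [[ 767.61104529 -186.58250593]] [[ 781.92135259 -190.58049356]]
[457 209   4   5   8] [458.625 210.875] [[ 737.75807925 -235.9994976 ]] [[ 749.95627182 -243.49376618]]
```

View pics/w6.png

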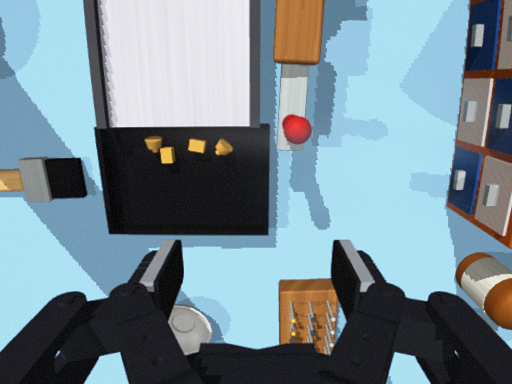

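The wrist view shows the red grip ball at px (297,128) on the folded bar, with the four chips in the black tray at rows 145-155. Next I'll move over the grip and descend with the fingers straddling it.

Call:
step_arm(
  increments=[
    {"dx":0.88,"dy":0.65,"dz":0,"wx":0,"wy":0,"wz":0},
    {"dx":0.87,"dy":0.66,"dz":0,"wx":0,"wy":0,"wz":0},
    {"dx":0,"dy":0,"dz":0.9,"wx":0,"wy":0,"wz":0},
    {"dx":0,"dy":0,"dz":1,"wx":0,"wy":0,"wz":0},
    {"dx":0,"dy":0,"dz":0,"wx":0,"wy":0,"wz":0},
  ],
)

```text
time_s: 21.5
eef_pos: [596.0, -159.1, 183.9]
ee_rot: [-0.003, 0.716, 0.698, -0.001]
force: [-0.6, -0.1, -0.3]
grip_width: 0.82
grip_force: 0.0
```

```bash
python3 - <<'E'
from h import *
s,c=look('scene',['brace_grip'])
print(s['eef_pos'])
look('top',['brace_grip','brace_pivot'])
s,c=look('wrist',['brace_grip'],'w7.png')
h=cv2.cvtColor(c['frame'],cv2.COLOR_BGR2HSV); m=((h[...,0]<8)|(h[...,0]>172))&(h[...,1]>130)&(h[...,2]>50)
n,l,st,ce=cv2.connectedComponentsWithStats(m.astype(np.uint8))
for i in np.argsort(-st[1:,4])[:2]+1: print(st[i],ce[i],pixW(c,ce[i],96,s))
E
```

```text
scene brace_grip 0.62 [ 596.5 -161.7   78.3]
[ 596.04685205 -159.1286009   183.88760866]
top brace_grip 0.7 [ 602.2 -161.1   80.1]
top brace_pivot 0.92 [605.3  -1.3  80.1]
wrist brace_grip 0.72 [ 598.9 -163.7   76. ]
wrist brace_grip 0.5 [ 465.7 -191.5   20.7]
[ 239  177   31   44 1022] [254.25048924 200.037182  ] [[ 595.85028714 -158.92085321]]
[453 123  43  13 147] [476.32653061 128.04761905] [[ 745.23578164 -112.55577231]]
```

Call:
step_arm(
  increments=[
    {"dx":-0.12,"dy":0.06,"dz":0.8,"wx":0,"wy":0,"wz":0},
    {"dx":0,"dy":0,"dz":0.8,"wx":0,"wy":0,"wz":0},
    {"dx":0,"dy":0,"dz":0.8,"wx":0,"wy":0,"wz":0},
    {"dx":0,"dy":0,"dz":0.8,"wx":0,"wy":0,"wz":0},
    {"dx":0,"dy":0,"dz":0.8,"wx":0,"wy":0,"wz":0},
  ],
)

```text
time_s: 22.35
eef_pos: [598.9, -163.9, 86.6]
ee_rot: [0.0, 0.717, 0.698, 0.0]
force: [0.6, -0.4, 0.2]
grip_width: 0.819
grip_force: 0.0
```

Call:
step_arm(
  increments=[
    {"dx":0,"dy":0,"dz":0,"wx":0,"wy":0,"wz":0},
    {"dx":0,"dy":0,"dz":0,"wx":0,"wy":0,"wz":0},
    {"dx":0,"dy":0,"dz":0,"wx":0,"wy":0,"wz":0},
    {"dx":0,"dy":0,"dz":0,"wx":0,"wy":0,"wz":0},
    {"dx":0,"dy":0,"dz":0,"wx":0,"wy":0,"wz":0},
  ],
  fingers=22,
  squeeze=20,
)

```text
time_s: 22.85
eef_pos: [599.0, -163.8, 87.6]
ee_rot: [0.001, 0.717, 0.698, 0.0]
force: [0.9, 0.2, 0.5]
grip_width: 0.258
grip_force: 0.1
```

Call:
step_arm(
  increments=[
    {"dx":0,"dy":0,"dz":0,"wx":0,"wy":0,"wz":0},
  ],
)

```text
time_s: 22.95
eef_pos: [598.9, -163.8, 87.3]
ee_rot: [0.0, 0.717, 0.698, 0.0]
force: [0.0, 0.0, 0.0]
grip_width: 0.261
grip_force: 0.1
```

Call:
step_arm(
  increments=[
    {"dx":0.036,"dy":-0.69,"dz":0,"wx":0,"wy":0,"wz":1},
    {"dx":0.036,"dy":-0.69,"dz":0,"wx":0,"wy":0,"wz":1},
    {"dx":0.036,"dy":-0.69,"dz":0,"wx":0,"wy":0,"wz":1},
  ],
)

```text
time_s: 23.25
eef_pos: [547.5, -154.3, 86.9]
ee_rot: [0.0, 0.818, 0.575, 0.0]
force: [1.5, -0.2, -0.4]
grip_width: 0.258
grip_force: 0.4
```

```bash
python3 - <<'E'
from h import *
s=ctrl.sense(); p=s['eef_pos']; q=s['ee_rot']
d=p[:2]-np.array([604.5,0.5]); print(p,np.hypot(*d),'bar ang',np.arctan2(-d[0],-d[1]),'yaw',2*np.arctan2(q[2],q[1]),s['force'],s['grip_force'])
look('top',['brace_grip'])
E
```

```text
[ 547.46357945 -154.270582     86.94162491] 164.94570719312088 bar ang 0.3530795871392575 yaw 1.225328378176804 [ 1.52197893 -0.23518317 -0.39020728] 0.3598631266504526
top brace_grip 0.67 [ 549.8 -150.5   81.3]
top brace_grip 0.63 [530.8 439.8   1.5]
```

Call:
step_arm(
  increments=[
    {"dx":0.036,"dy":-0.69,"dz":0,"wx":0,"wy":0,"wz":1},
    {"dx":0.036,"dy":-0.69,"dz":0,"wx":0,"wy":0,"wz":1},
    {"dx":0.036,"dy":-0.69,"dz":0,"wx":0,"wy":0,"wz":1},
    {"dx":0.036,"dy":-0.69,"dz":0,"wx":0,"wy":0,"wz":1},
    {"dx":0.036,"dy":-0.69,"dz":0,"wx":0,"wy":0,"wz":1},
  ],
)

```text
time_s: 23.85
eef_pos: [478.0, -106.0, 87.1]
ee_rot: [0.001, 0.939, 0.345, 0.0]
force: [0.8, 0.4, 0.7]
grip_width: 0.258
grip_force: 0.4
```

Call:
step_arm(
  increments=[
    {"dx":0.036,"dy":-0.69,"dz":0,"wx":0,"wy":0,"wz":1},
    {"dx":0.036,"dy":-0.69,"dz":0,"wx":0,"wy":0,"wz":1},
    {"dx":0.036,"dy":-0.69,"dz":0,"wx":0,"wy":0,"wz":1},
    {"dx":0.036,"dy":-0.69,"dz":0,"wx":0,"wy":0,"wz":1},
  ],
)

```text
time_s: 24.25
eef_pos: [445.4, -45.4, 87.1]
ee_rot: [0.0, 0.99, 0.142, 0.0]
force: [0.4, -0.7, 0.1]
grip_width: 0.257
grip_force: 0.3
```

```bash
python3 - <<'E'
from h import *
s=ctrl.sense(); p=s['eef_pos']; q=s['ee_rot']
d=p[:2]-np.array([604.5,0.5]); print(p,np.hypot(*d),'bar ang',np.arctan2(-d[0],-d[1]),'yaw',2*np.arctan2(q[2],q[1]),s['force'],s['grip_force'])
look('top',['brace_grip']);look('scene',['brace_grip'])
E
```

```text
[445.43234845 -45.4081056   87.14345565] 165.5598741524028 bar ang 1.2898239259591107 yaw 0.28559740100246217 [ 0.40073471 -0.65852552  0.0540665 ] 0.34450882114470005
scene brace_grip 0.75 [448.6 -45.4  79.4]
scene brace_grip 0.56 [ 467.9 -196.2   22.8]
```

Call:
step_arm(
  increments=[
    {"dx":0.009,"dy":-0.345,"dz":0,"wx":0,"wy":0,"wz":0.5},
    {"dx":0.009,"dy":-0.345,"dz":0,"wx":0,"wy":0,"wz":0.5},
    {"dx":0.009,"dy":-0.345,"dz":0,"wx":0,"wy":0,"wz":0.5},
    {"dx":0.009,"dy":-0.345,"dz":0,"wx":0,"wy":0,"wz":0.5},
  ],
)

```text
time_s: 24.85
eef_pos: [439.6, -12.5, 87.0]
ee_rot: [0.0, 0.999, 0.039, 0.001]
force: [-0.1, -1.0, 0.1]
grip_width: 0.257
grip_force: 0.3
```

Call:
step_arm(
  increments=[
    {"dx":0.009,"dy":-0.345,"dz":0,"wx":0,"wy":0,"wz":0.5},
    {"dx":0,"dy":0,"dz":0,"wx":0,"wy":0,"wz":0},
  ],
)

```text
time_s: 25.05
eef_pos: [438.8, -3.2, 86.9]
ee_rot: [-0.0, 1.0, 0.014, 0.0]
force: [-0.6, 1.1, 0.9]
grip_width: 0.255
grip_force: 0.5
```

```bash
python3 - <<'E'
from h import *
s=ctrl.sense(); p=s['eef_pos']; q=s['ee_rot']
d=p[:2]-np.array([604.5,0.5]); print(p,np.hypot(*d),'bar ang',np.arctan2(-d[0],-d[1]),'yaw',2*np.arctan2(q[2],q[1]),s['force'],s['grip_force'])
look('top',['brace_grip']);look('scene',['brace_grip'])
E
```

```text
[438.80797149  -3.16825607  86.8863164 ] 165.7326292950354 bar ang 1.5486609412666756 yaw 0.028100363164411557 [-0.55822713  1.09131242  0.93496444] 0.5467785894870758
scene brace_grip 0.68 [442.1  -0.6  79.6]
scene brace_grip 0.63 [ 455.8 -179.5   16.8]
```

Call:
step_arm(
  increments=[
    {"dx":0,"dy":-0.12,"dz":0,"wx":0,"wy":0,"wz":0.2},
    {"dx":0,"dy":-0.12,"dz":0,"wx":0,"wy":0,"wz":0.2},
    {"dx":0,"dy":0,"dz":0,"wx":0,"wy":0,"wz":0},
  ],
)

```text
time_s: 25.55
eef_pos: [438.1, 3.2, 86.8]
ee_rot: [-0.0, 1.0, -0.008, 0.0]
force: [0.4, 1.8, -0.4]
grip_width: 0.263
grip_force: 0.7
```

Call:
step_arm(
  increments=[
    {"dx":0,"dy":-0.08,"dz":0,"wx":0,"wy":0,"wz":0},
    {"dx":0,"dy":0,"dz":0,"wx":0,"wy":0,"wz":0},
  ],
)

```text
time_s: 25.75
eef_pos: [438.1, 5.2, 86.8]
ee_rot: [-0.0, 1.0, -0.008, 0.0]
force: [0.3, 2.2, -0.7]
grip_width: 0.262
grip_force: 0.8
```

Call:
step_arm(
  increments=[
    {"dx":0,"dy":-0.08,"dz":0,"wx":0,"wy":0,"wz":0.1},
    {"dx":0,"dy":0,"dz":0,"wx":0,"wy":0,"wz":0},
  ],
)

```text
time_s: 25.95
eef_pos: [438.2, 6.7, 86.8]
ee_rot: [0.0, 1.0, -0.013, 0.0]
force: [-0.2, -2.7, -0.6]
grip_width: 0.256
grip_force: 1.0
```

Call:
step_arm(
  increments=[
    {"dx":0,"dy":-0.08,"dz":0,"wx":0,"wy":0,"wz":0},
    {"dx":0,"dy":0,"dz":0,"wx":0,"wy":0,"wz":0},
  ],
)

```text
time_s: 26.15
eef_pos: [438.3, 7.4, 86.9]
ee_rot: [0.002, 1.0, -0.013, 0.0]
force: [-2.8, -15.0, -1.6]
grip_width: 0.259
grip_force: 7.5
```

Call:
step_arm(
  increments=[
    {"dx":0,"dy":-0.08,"dz":0,"wx":0,"wy":0,"wz":0},
    {"dx":0,"dy":0,"dz":0,"wx":0,"wy":0,"wz":0},
  ],
)

```text
time_s: 26.35
eef_pos: [438.3, 7.9, 86.9]
ee_rot: [0.003, 1.0, -0.013, -0.0]
force: [-4.8, -29.2, -1.0]
grip_width: 0.256
grip_force: 14.4
```

The post is against its stop (29 N reaction). I'll back off, open and lift clear.

Call:
step_arm(
  increments=[
    {"dx":0,"dy":0.12,"dz":0,"wx":0,"wy":0,"wz":0},
    {"dx":0,"dy":0,"dz":0,"wx":0,"wy":0,"wz":0},
  ],
)

```text
time_s: 26.55
eef_pos: [438.2, 7.1, 86.8]
ee_rot: [0.0, 1.0, -0.014, 0.0]
force: [-0.7, -7.7, -1.3]
grip_width: 0.257
grip_force: 4.2
```

Call:
step_arm(
  increments=[
    {"dx":0,"dy":0,"dz":0,"wx":0,"wy":0,"wz":0},
    {"dx":0,"dy":0,"dz":0,"wx":0,"wy":0,"wz":0},
    {"dx":0,"dy":0,"dz":0,"wx":0,"wy":0,"wz":0},
    {"dx":0,"dy":0,"dz":0,"wx":0,"wy":0,"wz":0},
    {"dx":0,"dy":0,"dz":0,"wx":0,"wy":0,"wz":0},
  ],
  fingers=70,
)

```text
time_s: 27.05
eef_pos: [438.1, 8.1, 86.8]
ee_rot: [-0.0, 1.0, -0.013, -0.0]
force: [-1.1, -0.2, -0.0]
grip_width: 0.821
grip_force: 0.0
```

Call:
step_arm(
  increments=[
    {"dx":0,"dy":0,"dz":-0.6,"wx":0,"wy":0,"wz":0},
    {"dx":0,"dy":0,"dz":-1,"wx":0,"wy":0,"wz":0},
    {"dx":0,"dy":0,"dz":-1,"wx":0,"wy":0,"wz":0},
    {"dx":0,"dy":0,"dz":-1,"wx":0,"wy":0,"wz":0},
    {"dx":0,"dy":0,"dz":-1,"wx":0,"wy":0,"wz":0},
  ],
)

```text
time_s: 27.55
eef_pos: [438.0, 8.0, 202.9]
ee_rot: [-0.0, 1.0, -0.013, 0.0]
force: [0.5, -0.6, -0.3]
grip_width: 0.818
grip_force: 0.0
```

Call:
step_arm(
  increments=[
    {"dx":-0.9,"dy":0,"dz":-1,"wx":0,"wy":0,"wz":0},
    {"dx":-0.9,"dy":0,"dz":-1,"wx":0,"wy":0,"wz":0},
    {"dx":-0.9,"dy":0,"dz":-1,"wx":0,"wy":0,"wz":0},
    {"dx":0,"dy":0,"dz":0,"wx":0,"wy":0,"wz":0},
  ],
)

```text
time_s: 27.95
eef_pos: [370.0, 9.8, 279.5]
ee_rot: [0.001, 1.0, -0.013, 0.003]
force: [0.9, -0.4, -1.1]
grip_width: 0.82
grip_force: 0.0
```

```bash
python3 - <<'E'
from h import *
s,c=look('scene',['brace_grip','brace_pivot','scraper','chip0'])
print(s['eef_pos'],s['time_s'])
w=eyes.capture('wrist')['frame']
look('wrist',['brace_grip','brace_pivot','scraper','chip0','pliers','ring_clamp'])
cv2.imwrite('pics/fin.png',cv2.resize(np.hstack([c['frame'],w]),(800,300)))
E
```

```text
scene brace_grip 0.74 [440.6   7.   81.2]
scene brace_pivot 0.58 [601.    0.8  79.5]
scene scraper 0.77 [491.1 147.7  -2.6]
scene scraper 0.18 [6.263e+02 2.506e+02 6.000e-01]
scene chip0 0.64 [ 527.7 -189.3   18.2]
scene chip0 0.61 [ 468.1 -197.5   19.9]
scene chip0 0.5 [ 455.1 -175.5   17.9]
scene chip0 0.45 [ 502.5 -179.5   12.2]
[370.02143494   9.82453815 279.54893473] 27.95
wrist brace_grip 0.65 [444.3   2.3  78.2]
wrist brace_pivot 0.55 [ 502.3 -182.2   12.6]
wrist scraper 0.86 [482.9 147.6   0.7]
wrist chip0 0.78 [ 528.9 -185.9   16.1]
wrist chip0 0.74 [ 467.4 -194.8   19.9]
wrist chip0 0.63 [ 505.  -181.4   13.9]
wrist chip0 0.58 [ 452.6 -174.7   12.1]
```

View pics/fin.png

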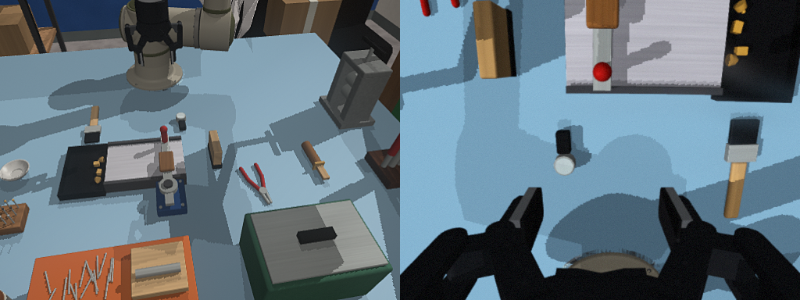

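The final view shows the brace bridging the plate with its grip at left-panel px (164,130), and four chips in the tray near (99,168). The scraper stands upright at (215,150), and the pliers and clamp are undisturbed.

```bash
python3 -c "
from rig import finish_job
print(finish_job())"
```

```text
the job is handed in; nothing more can be done
None
```

The job is handed in at about 28 s of the 67 s allowed: all four brass offcuts are in the tray, the brace is against its end stop and released, the scraper stands upright on the bench beside the station, and the pliers and ring clamp were left alone.

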